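# Thread the lamp post through both ears of its clamp

## Task

Lift the steel lamp post with the blue head out of the white stand, thread it down through the holes of both ears of the aluminium carriage on the post clamp, and lower it gently, without letting it drop, until its collar rests flat on the upper ear; then let go of it. The carriage can be locked anywhere along its rail, so find the hole by sight or by feel. Leave the brass spare post, the bottle, the beaker and the slide box where they are.

Things in the scene. Friction and masses are not known exactly. Their poses are not given: they have to be found in the camera images.
- post_grip (a point): Centre of the lamp post's grip head: blue plastic, 20 x 20 mm square (faces square to this point's x and y), 44 mm tall, from 22 mm below to 22 mm above this point, with an 8 mm thick, 10 mm tall stud on top. z points up along the post, about 0.13 kg in all. It starts upright in one of the stand's two holes.
- post_foot (a point): Centre of the foot (lower end) of the lamp post, 113 mm below post_grip along the post. Above it a steel rod, 10 mm diameter, 85 mm long, foot chamfered 2 mm; then, right under the head, a steel collar of 28 mm diameter, 6 mm thick, whose underside is 85 mm above the foot.
- stand: White stand, fixed, 60 x 150 x 92 mm (x, y, z), origin at the centre of its underside, on the table. Two 13 mm holes right through it from above, at y = -40 mm and y = +40 mm of its frame; one holds the lamp post, the other the brass spare. Both posts' collars rest on its top.
- clamp: Post clamp, fixed: grey base plate 110 x 140 x 10 mm; dark upright rail along y at x = -57 to -43 mm, 96 mm tall. Origin on the table under the middle of the travel, z up. On the rail is an aluminium carriage with two level ears joined by a web at x = -37 to -25 mm; lower ear's top 52 mm above the table. Seated, the post's foot is 15 mm and its head's centre 128 mm above the table.
- ears_mid (a point): Point 100 mm above the clamp's origin, level with the upper ear's top, same axes. Ears: 50 (x) x 64 (y) x 10 mm thick, each with one vertical 12 mm hole (1.5 mm chamfer) in its middle, in line. The carriage is locked immovably along the rail: the holes' axis is at x = 0 and anywhere from y = -12 to +12 mm from this point; where is not measured, this point does not follow it.
- spare_grip (a point): Bystander: head centre of the spare post: orange head of the same size and height as the lamp post's, brass rod of 8 mm, same stud and collar; its top is 32 mm above this point. Stands in the stand's other hole, 80 mm from the lamp post.
- reagent_mid (a point): Bystander: glass bottle with a blue cap, 60 mm diameter, 130 mm tall, loose; this point is half-way up.
- beaker_mid (a point): Bystander: clear plastic beaker, 68 mm diameter, 80 mm tall, loose; this point is half-way up.
- slidebox_mid (a point): Bystander: orange slide box with white lid, 87 x 62 x 34 mm, loose; this point is half-way up.
Mind the look-alikes: they are no part of the job. Of the things like the part that bears post_grip, leave any that is green; of the rest the larger one is meant.

How it is judged:
By the outcome, as a careful person would: the job done as asked, in the order asked, and still so for the second after the job is handed in, with the robot touching nothing.
It also fails if it takes over 54 s, if anything falls off the work surface, if the arm or the gripper's body presses on something with over 40 N, if the wrist force passes 120 N, or if a joint passes its speed limit or range.

## Robot

A 6-joint arm with a two-finger parallel gripper is mounted at the origin on the work surface. World frame = base frame: x ahead of the robot, y to its left, z up, the work surface at z = 0. Lengths are in m, angles in rad, forces in N, time in s.
With the tool pointing down it reaches from about 0.325 to 0.875 m from the base axis. Payload 4.4 kg.
Tool frame: the origin (TCP) lies at the very end of the fingers, on their centre line; the grasp point (between the pads) lies bot.grip_point_offset behind it (bot.grip_point_offset is the distance from the TCP to the grasp point, in m); z points along the fingers, y is the line along which they close (so a half turn about z gives the same grasp; the last joint's range is limited). The gripper opens to 85 mm and grips with 20 to 120 N. Pads are 22 mm wide; open, the fingers measure 114 mm over their backs; the gripper's body (76 mm by 85 mm) begins 54 mm behind the grasp point. The pads swing forward as they close: fully open they stand 13 mm farther back than shut.
Start: joints at [-1.47, 0.207, 1.542, -0, 1.393, -0.15], TCP at [0.143, -0.557, 0.231] pointing down, gripper open.
Joint ranges: [-2.73, 2.73], [-0.86, 2.22], [0.23, 2.46], [-1.11, 4.25], [0.08, 2.63], [-2.82, 2.82]. Speed limits (rad/s): [2.79, 2.79, 3.14, 3.14, 3.14, 3.14].

## Interface

Orientations are given as a unit quaternion [x, y, z, w].
In Python, from bench import get_obs, cams, finish_job, bot gives the robot as it stands. The module is installed in compiled form; this text tells all that it offers.
- The arm moves only by the tool send_rows, never from a script. Its argument "deltas" is a list of rows, each an object with "travel": the shift along the tool's x, y, z in m, a list of three; "spin": the turn about the tool's z in rad. In form: [{"travel": [x, y, z], "spin": spin}, ...]. A call has 1 to 10 rows; each row shifts and turns the commanded pose from where the row before left it, along the tool's axes as they then stand; what a row does not reach is not made up. A row lasts 1/8 s, in which the tool goes at most 62.5 mm and 10.7 degrees, less where a joint would pass 70% of its speed; a pose out of reach is approached as far as the arm can. A call is refused whole if a number of a shift passes 0.0625 or a number of a turn 0.188, either way. A call with a gripper value outside its range is refused whole. "fingers" is the finger opening in m, from 0 to 0.0854, set as the call begins (left out, the last holds). The fingers move at their own pace and stop on an object; "newtons" is the grip in N (left out, the last holds). Time passes only in rows, so rows that do not move let the fingers close. It gives the time, the measured TCP pose, the force, the opening and the grip force at its end, in the units of the state.
- get_obs(): the state, without advancing time (a new reading comes with each control period).
- cams.snapshot(name): name is "side" or "top" or "wrist"; returns a dict with "frame" (480x640x3 uint8, blue, green, red), "fov_y" (degrees; the focal length in pixels is half the picture's height over the tangent of half this angle, whatever the lens; pixels are square), "cx", "cy" (the principal point, pixels), "position" and "rotation" of the camera in the world. Camera axes: x right, y down, z forward; pixel columns grow to the right and rows downward; lengths in m; the calibration is good to about 2 mm. A picture is of the moment at which its call begins. There is no depth.
- finish_job(): hands the job in; it is judged then, once.
The state is a dict: "time_s": time; "joint_pos": joint angles; "qvel": joint speeds; "joint_efforts": joint torques, N m; "position": TCP position; "ee_rot": TCP orientation; "contact_force": force on the tool from outside, world axes, zero at the start; "wrist_torque": the same for the moment, N m; "finger_gap": finger opening in m; "gripper_force": force on a finger pad.
Only numpy, scipy, OpenCV 4.12 (cv2) and the standard library are available. Lean on these libraries where they do the work, as an engineer would, in place of code of your own. Each camera call takes 0.05 s, during which the arm holds its last target. There are 200 camera calls.

## Working session

There is one attempt and no reset: what is moved stays moved. The work goes in short steps, Python scripts to look and compute and a tool call to move; the robot and the scene stay as the last step left them, time stands still between calls to the robot, and variables do not carry over. Pictures are saved under pics/ and viewed, at most 10 in all, crops included, and the job is handed in when it is done.

Besides the shell and the picture viewer there is one more tool, called after "Call:" by a JSON object that holds its "method" and its "body", one argument or row to a line. send_rows: Moves the arm, as the interface text tells. Its arguments: {"type":"object","properties":{"deltas":{"type":"array"},"fingers":{"type":"number"},"newtons":{"type":"number"}},"required":["deltas"]}

```bash
mkdir -p pics
cat > h.py <<'E'
import numpy as np, cv2
from bench import get_obs, cams, finish_job, bot
from scipy.spatial.transform import Rotation as R
def rotm(r):
    r=np.array(r,float)
    return r if r.shape==(3,3) else R.from_quat(r).as_matrix()
def ray(s,u,v):
    f=240/np.tan(np.radians(s['fov_y'])/2)
    d=rotm(s['rotation'])@np.array([(u-s['cx'])/f,(v-s['cy'])/f,1.])
    return np.array(s['position']),d
def onz(s,u,v,z):
    p,d=ray(s,u,v); return p+d*(z-p[2])/d[2]
def proj(s,P):
    f=240/np.tan(np.radians(s['fov_y'])/2)
    c=rotm(s['rotation']).T@(np.array(P)-np.array(s['position']))
    return np.array([s['cx']+f*c[0]/c[2],s['cy']+f*c[1]/c[2]])
E
python3 - <<'E'
from h import *
o=get_obs();print(o,bot.grip_point_offset)
for n in['top','side']:
    s=cams.snapshot(n);cv2.imwrite(f'pics/{n}0.png',s['frame']);print(n,s['fov_y'],s['cx'],s['cy'],s['position'],s['rotation'])
E
```

```text
{'time_s': 0.0, 'joint_pos': array([-1.46946948e+00,  2.07428590e-01,  1.54294630e+00, -1.96008971e-06,
        1.39350014e+00, -1.50527072e-01]), 'qvel': array([ 0.0003762 ,  0.00066345, -0.00179882, -0.00022002,  0.00150701,
        0.00088276]), 'joint_efforts': array([ 5.31366277e-04, -3.83034396e+01, -2.91597193e+01, -3.47860544e-05,
        1.05720307e-02, -1.08417117e-05]), 'position': array([ 0.14318635, -0.5561103 ,  0.23012451]), 'ee_rot': array([ 9.92081004e-01,  1.25594499e-01,  2.71063845e-05, -1.14086876e-03]), 'contact_force': array([-0.10917172, -1.07497553, -0.0583973 ]), 'wrist_torque': array([-0.02970885,  0.02258716,  0.01812483]), 'gripper_force': 0.0, 'finger_gap': 0.08509712628856937} 0.0187
top 46.74104652586105 306.31859291217654 242.68736533195036 [ 0.46930651 -0.03269748  1.09890237] [-0.70498385  0.7066321  -0.03936909  0.04603176]
side 52.42598430383774 321.7693751425543 234.49236275064567 [ 0.51746634 -0.67218767  0.59788561] [ 0.89297719 -0.04327158  0.02518403 -0.4473087 ]
```

View pics/top0.png

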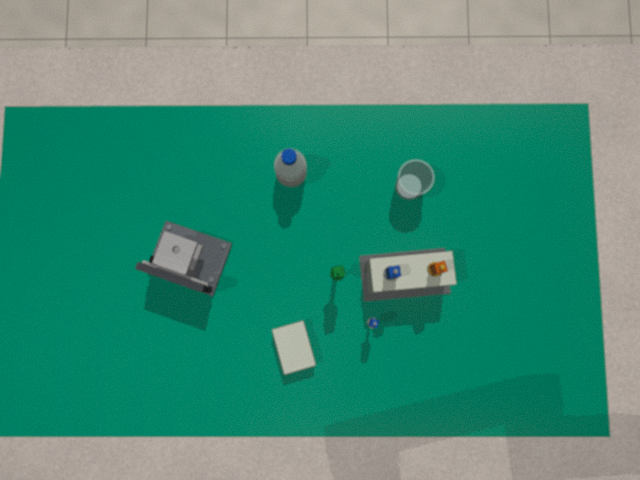

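View pics/side0.png

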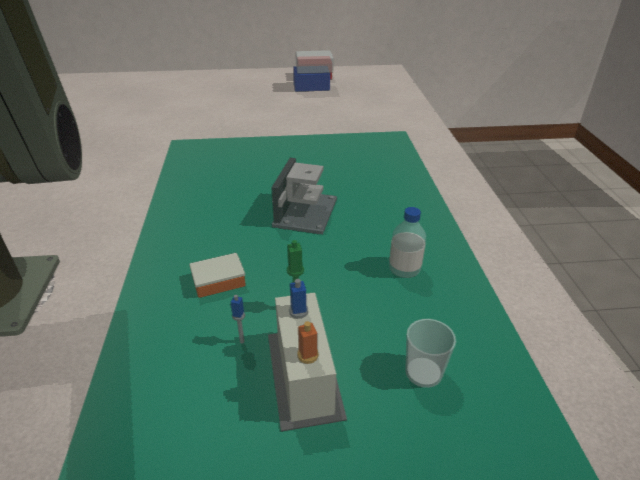

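Candidates in the top view: the blue head in the stand at (394,272), a smaller free-standing blue one at (372,323), and a green one at (338,272). Green is excluded and the larger blue one is meant, so it's the one in the stand. I'll confirm that in an enlarged crop.

Run:
```python
from h import *
s=cams.snapshot('top');f=s['frame']
a=cv2.resize(f[225:345,320:470],None,fx=5,fy=5,interpolation=cv2.INTER_CUBIC)[:, :]
b=cv2.resize(f[215:305,130:240],None,fx=5,fy=5,interpolation=cv2.INTER_CUBIC)
cv2.imwrite('pics/c1.png',a[:600,:750]);cv2.imwrite('pics/c2.png',b)
hsv=cv2.cvtColor(f,cv2.COLOR_BGR2HSV)
def blobs(hsv,lo,hi,mn=15):
    n,l,st,c=cv2.connectedComponentsWithStats(cv2.inRange(hsv,lo,hi));return [(st[i].tolist(),c[i].round(1).tolist()) for i in range(1,n) if st[i,4]>mn]
print('blue',blobs(hsv,(108,120,60),(130,255,255)));print('or',blobs(hsv,(3,150,90),(18,255,255)))
for nm,roi,lo in(('stand',(235,300,355,465),(0,0,170)),('ear',(225,290,145,205),(0,0,120))):
    y0,y1,x0,x1=roi;m=np.zeros(f.shape[:2],np.uint8);m[y0:y1,x0:x1]=cv2.inRange(hsv,lo,(180,60,255))[y0:y1,x0:x1]
    if nm=='stand': m[y0:y1,x0:x1]|=cv2.inRange(hsv,(15,0,170),(60,80,255))[y0:y1,x0:x1]
    c=max(cv2.findContours(m,0,2)[0],key=cv2.contourArea);r=cv2.minAreaRect(c)
    z=.092 if nm=='stand' else .1
    P=np.array([onz(s,*p,z) for p in cv2.boxPoints(r)]);print(nm,r,'\n',P.round(4),np.linalg.norm(np.diff(P,axis=0),axis=1))
print('blue top',onz(s,394,272,.142),'hole',onz(s,176,249.5,.1))
```

```text
blue [([282, 150, 14, 14, 82], [288.8, 155.8]), ([387, 266, 13, 12, 83], [393.8, 271.2]), ([370, 319, 8, 8, 28], [373.0, 322.1])]
or [([429, 262, 18, 12, 114], [438.5, 267.2])]
stand ((412.07537841796875, 271.1134338378906), (31.808380126953125, 80.85783386230469), 84.70991516113281) 
 [[ 0.5614 -0.1397  0.092 ]
 [ 0.5746 -0.2861  0.092 ]
 [ 0.5171 -0.2895  0.092 ]
 [ 0.504  -0.144   0.092 ]] [0.14704963 0.05761089 0.14603522]
ear ((173.96829223632812, 252.51463317871094), (35.45949172973633, 35.45949172973633), 20.2248592376709) 
 [[0.5544 0.2573 0.1   ]
 [0.6151 0.2368 0.1   ]
 [0.5925 0.1756 0.1   ]
 [0.5321 0.1964 0.1   ]] [0.06407916 0.06528628 0.06385942]
blue top [ 0.53423935 -0.17467291  0.142     ] hole [0.5788742 0.2129561 0.1      ]
```

View pics/c1.png

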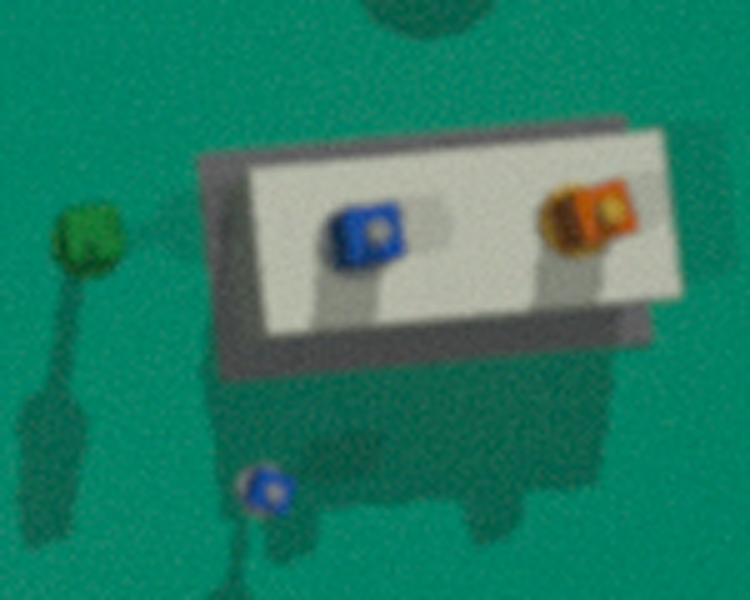

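View pics/c2.png

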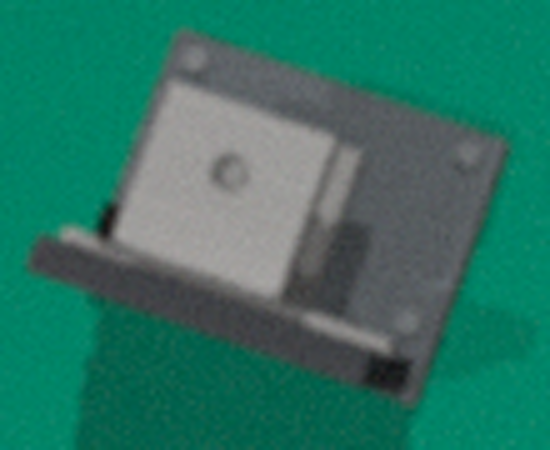

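The crops confirm it: blue head in the stand with stud at about (395.6,271.4), orange spare at (439,267), small blue post at (373,322), and carriage hole at (176,249.4). Next I turn so the fingers close across the stand, away from the spare, and move above the post.

Call:
{"method": "send_rows", "body": {
  "deltas": [
    {"travel": [0,0,0],"spin": -0.176},
    {"travel": [0,0,0],"spin": -0.176},
    {"travel": [0,0,0],"spin": -0.176},
    {"travel": [0,0,0],"spin": -0.176},
    {"travel": [0,0,0],"spin": -0.176},
    {"travel": [0,0,0],"spin": -0.176},
    {"travel": [0,0,0],"spin": -0.176},
    {"travel": [0,0,0],"spin": -0.176}
  ]
}}

```text
time_s: 1.15
position: [0.1432, -0.5565, 0.2308]
ee_rot: [0.673, 0.74, 0.0, -0.0]
contact_force: [0.8, -0.0, -0.1]
finger_gap: 0.085
gripper_force: 0.0
```

Call:
{"method": "send_rows", "body": {
  "deltas": [
    {"travel": [0.0345,0.0424,-0.003],"spin": 0},
    {"travel": [0.0345,0.0424,-0.003],"spin": 0},
    {"travel": [0.0345,0.0424,-0.003],"spin": 0},
    {"travel": [0.0345,0.0424,-0.003],"spin": 0},
    {"travel": [0.0345,0.0424,-0.003],"spin": 0},
    {"travel": [0.0345,0.0424,-0.003],"spin": 0},
    {"travel": [0.0345,0.0424,-0.003],"spin": 0},
    {"travel": [0.0345,0.0424,-0.003],"spin": 0},
    {"travel": [0.0345,0.0424,-0.003],"spin": 0},
    {"travel": [0.0345,0.0424,-0.003],"spin": 0}
  ]
}}

```text
time_s: 2.4
position: [0.5358, -0.174, 0.2611]
ee_rot: [0.675, 0.738, -0.0, -0.0]
contact_force: [-0.3, -0.5, -0.8]
finger_gap: 0.0852
gripper_force: 0.0
```

Call:
{"method": "send_rows", "body": {
  "deltas": [
    {"travel": [0,0,0],"spin": 0},
    {"travel": [0,0,0],"spin": 0}
  ]
}}

```text
time_s: 2.65
position: [0.5345, -0.1754, 0.2607]
ee_rot: [0.675, 0.738, -0.0, -0.001]
contact_force: [-1.1, -0.7, -0.6]
finger_gap: 0.0857
gripper_force: 0.0
```

Run:
```python
from h import *
o=get_obs();Rm=rotm(o['ee_rot']);print(o['time_s'],o['position'],o['joint_pos'].round(3),'\n',Rm.round(4))
s=cams.snapshot('wrist');f=s['frame'];cv2.imwrite('pics/w1.png',f)
C=np.array(s['position']);print(s['fov_y'],Rm.T@(C-o['position']),(Rm.T@rotm(s['rotation'])).round(3))
hsv=cv2.cvtColor(f,cv2.COLOR_BGR2HSV)
n,l,st,c=cv2.connectedComponentsWithStats(cv2.inRange(hsv,(105,110,50),(130,255,255)))
print([(st[i].tolist(),c[i].round(1).tolist(),onz(s,*c[i],.142).round(4)) for i in range(1,n) if st[i,4]>100])
```

```text
2.65 [ 0.534459   -0.17544488  0.26072522] [-4.710e-01  1.590e-01  1.536e+00 -1.000e-03  1.448e+00 -5.600e-01] 
 [[-8.96e-02  9.96e-01 -1.40e-03]
 [ 9.96e-01  8.96e-02  0.00e+00]
 [ 1.00e-04 -1.40e-03 -1.00e+00]]
61.03555667364005 [ 0.08401537  0.00164226 -0.142142  ] [[ 0.001 -0.945 -0.327]
 [ 1.     0.001  0.   ]
 [-0.    -0.327  0.945]]
[([204, 156, 29, 26, 444], [218.7, 167.9], array([ 0.4648, -0.1346,  0.142 ])), ([313, 211, 30, 42, 996], [327.9, 230.3], array([ 0.5377, -0.1695,  0.142 ]))]
```

View pics/w1.png

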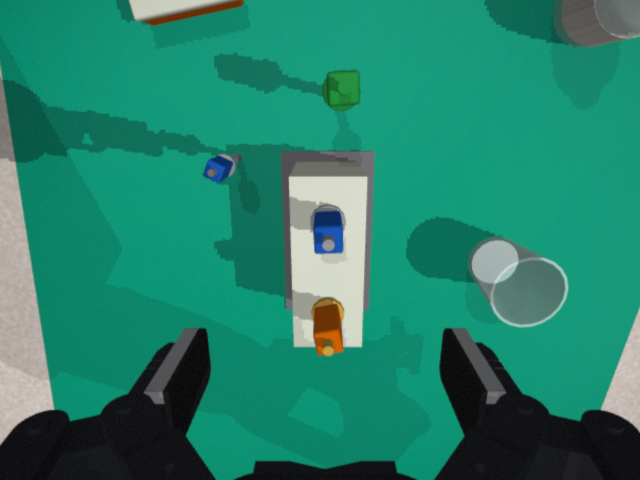

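The wrist view shows the blue head in the stand, with stud at (328,244), square to the fingers. The small blue post is at (218,168), the green one at (343,88) and the spare at (328,350).

Run:
```python
from h import *
o=get_obs();Rm=rotm(o['ee_rot'])
s=cams.snapshot('wrist');t=cams.snapshot('top')
hsv=cv2.cvtColor(s['frame'],cv2.COLOR_BGR2HSV)
m=cv2.inRange(hsv,(0,0,90),(180,90,255))[236:254,318:340]
n,l,st,c=cv2.connectedComponentsWithStats(m);print([(st[i].tolist(),(c[i]+[318,236]).round(1).tolist()) for i in range(1,n)])
A=onz(s,328.2,244,.152);B=onz(t,395.6,271.4,.152);print(A,B)
# mid row edges of head top face corners
print(onz(s,*(329,242),.142), onz(t,395.2,272.2,.142))
for P in(A,B):print(Rm.T@(P-o['position']))
```

```text
[([5, 0, 12, 14, 126], [328.6, 243.3]), ([0, 16, 22, 2, 33], [330.3, 252.7])]
[ 0.5381384  -0.17631363  0.152     ] [ 0.53457764 -0.17593318  0.152     ]
[ 0.53892774 -0.17819925  0.142     ] [ 0.53388969 -0.17672902  0.142     ]
[-0.00067098  0.00410708  0.10879577]
[2.23781895e-05 5.93819130e-04 1.08800302e-01]
```

Call:
{"method": "send_rows", "body": {
  "deltas": [
    {"travel": [-0.001,0.0025,0.02],"spin": 0},
    {"travel": [0,0,0.02],"spin": 0},
    {"travel": [0,0,0.02],"spin": 0},
    {"travel": [0,0,0.02],"spin": 0},
    {"travel": [0,0,0.02],"spin": 0},
    {"travel": [0,0,0.02],"spin": 0},
    {"travel": [0,0,0.015],"spin": 0},
    {"travel": [0,0,0.01],"spin": 0},
    {"travel": [0,0,0.01],"spin": 0},
    {"travel": [0,0,0],"spin": 0}
  ],
  "fingers": 0.055
}}

```text
time_s: 4.05
position: [0.537, -0.1761, 0.1056]
ee_rot: [0.675, 0.738, -0.0, -0.001]
contact_force: [0.2, -0.2, 0.4]
finger_gap: 0.0547
gripper_force: 0.0
```

Call:
{"method": "send_rows", "body": {
  "deltas": [
    {"travel": [0,0,0],"spin": 0},
    {"travel": [0,0,0],"spin": 0},
    {"travel": [0,0,0],"spin": 0},
    {"travel": [0,0,0],"spin": 0},
    {"travel": [0,0,0],"spin": 0},
    {"travel": [0,0,0],"spin": 0}
  ],
  "fingers": 0.01,
  "newtons": 40
}}

```text
time_s: 4.8
position: [0.538, -0.1765, 0.107]
ee_rot: [0.675, 0.738, 0.0, 0.001]
contact_force: [-0.6, 0.6, 5.4]
finger_gap: 0.0195
gripper_force: 40.6
```

Call:
{"method": "send_rows", "body": {
  "deltas": [
    {"travel": [0,0,-0.006],"spin": 0},
    {"travel": [0,0,-0.012],"spin": 0},
    {"travel": [0,0,-0.02],"spin": 0},
    {"travel": [0,0,-0.02],"spin": 0},
    {"travel": [0,0,-0.02],"spin": 0},
    {"travel": [0,0,-0.02],"spin": 0},
    {"travel": [0,0,-0.02],"spin": 0},
    {"travel": [0,0,-0.02],"spin": 0},
    {"travel": [0,0,-0.02],"spin": 0},
    {"travel": [0,0,-0.02],"spin": 0}
  ]
}}

```text
time_s: 6.05
position: [0.537, -0.1761, 0.2851]
ee_rot: [0.675, 0.738, -0.0, -0.0]
contact_force: [-0.7, 0.5, -1.6]
finger_gap: 0.0194
gripper_force: 39.7
```

Run:
```python
from h import *
o=get_obs();Rm=rotm(o['ee_rot']);print(o['time_s'],o['position'],o['contact_force'],o['finger_gap'],Rm.round(4))
s=cams.snapshot('side');t=cams.snapshot('top')
cv2.imwrite('pics/s2.png',cv2.resize(s['frame'][100:400,180:430],None,fx=2.2,fy=2,interpolation=cv2.INTER_CUBIC)[:600] if 0 else cv2.resize(s['frame'][120:410,180:460],None,fx=2,fy=2,interpolation=cv2.INTER_CUBIC))
H=onz(t,176,249.4,.1);print('hole',H)
g=o['position'];print('green',onz(t,338,271,.12))
print('expected foot px',proj(s,g+Rm@[0,0,.0-.0187+.113+.002]), 'hole px',proj(s,H))
d=H-g;d[2]=0;print('tool delta',Rm.T@d)
```

```text
6.05 [ 0.53700135 -0.17612979  0.28511886] [-0.67164777  0.5294093  -1.62960211] 0.019351742654810156 [[-8.88e-02  9.96e-01 -7.00e-04]
 [ 9.96e-01  8.88e-02  3.00e-04]
 [ 4.00e-04 -7.00e-04 -1.00e+00]]
hole [0.57905661 0.21296095 0.1       ]
green [ 0.53773503 -0.07935162  0.12      ]
expected foot px [296.91945482 257.97072342] hole px [307.17678425 170.60148513]
tool delta [3.83817226e-01 7.64497971e-02 9.15485260e-05]
```

View pics/s2.png

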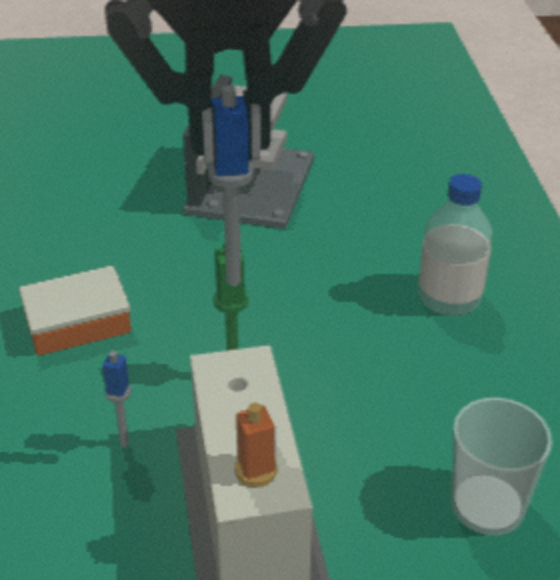

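The side crop shows the post hanging upright and clear of the stand, foot at crop (233,284), where it was expected. The hole predicted from the top view also falls on the carriage. I carry it over the clamp.

Call:
{"method": "send_rows", "body": {
  "deltas": [
    {"travel": [0.0384,0.0076,0],"spin": 0},
    {"travel": [0.0384,0.0076,0],"spin": 0},
    {"travel": [0.0384,0.0076,0],"spin": 0},
    {"travel": [0.0384,0.0076,0],"spin": 0},
    {"travel": [0.0384,0.0076,0],"spin": 0},
    {"travel": [0.0384,0.0076,0],"spin": 0},
    {"travel": [0.0384,0.0076,0],"spin": 0},
    {"travel": [0.0384,0.0076,0],"spin": 0},
    {"travel": [0.0384,0.0076,0],"spin": 0},
    {"travel": [0.0384,0.0076,0],"spin": 0}
  ]
}}

```text
time_s: 7.4
position: [0.5784, 0.214, 0.283]
ee_rot: [0.675, 0.738, -0.001, -0.001]
contact_force: [1.4, -0.1, -1.1]
finger_gap: 0.0195
gripper_force: 39.7
```

Call:
{"method": "send_rows", "body": {
  "deltas": [
    {"travel": [0,0,0.02],"spin": 0},
    {"travel": [0,0,0.02],"spin": 0},
    {"travel": [0,0,0.02],"spin": 0},
    {"travel": [0,0,0.01],"spin": 0},
    {"travel": [0,0,0],"spin": 0},
    {"travel": [0,0,0],"spin": 0}
  ]
}}

```text
time_s: 8.15
position: [0.5796, 0.213, 0.2152]
ee_rot: [0.675, 0.738, 0.001, 0.0]
contact_force: [-0.4, 0.2, -1.6]
finger_gap: 0.0197
gripper_force: 39.7
```

Run:
```python
from h import *
o=get_obs();Rm=rotm(o['ee_rot']);g=o['position'];print(o['time_s'],g,o['contact_force'],o['finger_gap'])
s=cams.snapshot('side');w=cams.snapshot('wrist')
a=cv2.resize(s['frame'][110:230,260:350],None,fx=5,fy=5,interpolation=cv2.INTER_CUBIC)
b=cv2.resize(w['frame'][180:480,200:440],None,fx=1.4,fy=2,interpolation=cv2.INTER_CUBIC)
cv2.imwrite('pics/s3.png',np.hstack([a,b[:600]]))
F=g+Rm@[0,0,.0943];H=np.array([.57906,.21296,.1])
for c in(s,w):print('foot',proj(c,F),'hole',proj(c,H))
```

```text
8.15 [0.57960174 0.21295346 0.21517294] [-0.38030093  0.23306224 -1.61854046] 0.019729309302646242
foot [307.3905656 161.5960591] hole [307.17845562 170.60163835]
foot [321.39243496 250.37824587] hole [320.5355283 239.8366922]
```

View pics/s3.png

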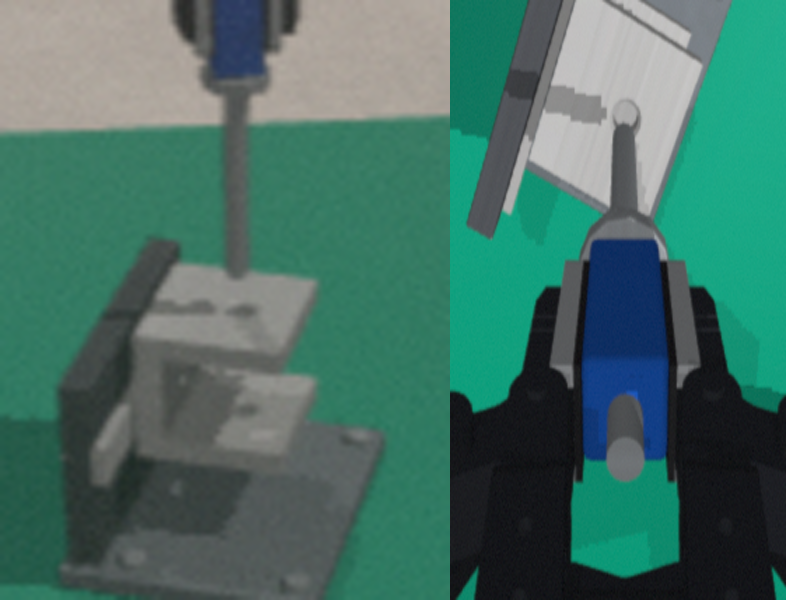

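The side view shows the foot at px (307,165) and the hole at (308,172). In the wrist view the foot is at about (324,245) and the hole at about (326,238). The fit needs 1 mm, so I zoom in for a finer relative reading.

Run:
```python
from h import *
o=get_obs();Rm=rotm(o['ee_rot']);g=o['position']
s=cams.snapshot('side');fs=s['frame'].astype(float);ws=cams.snapshot('wrist');fw=ws['frame'].astype(float)
for i in range(5): fs+=cams.snapshot('side')['frame'];fw+=cams.snapshot('wrist')['frame']
fs/=6;fw/=6;np.save('fs.npy',fs);np.save('fw.npy',fw)
a=cv2.resize(fw[222:262,306:346].clip(0,255).astype(np.uint8),(400,400),interpolation=cv2.INTER_CUBIC)
b=cv2.resize(fs[155:185,293:323].clip(0,255).astype(np.uint8),(400,400),interpolation=cv2.INTER_CUBIC)
cv2.imwrite('pics/z.png',np.hstack([a,b]))
F=g+Rm@[0,0,.0985];H=np.array([.57906,.21296,.1])
for c in(s,ws):
    print('foot',proj(c,F),'hole',proj(c,H),'under',proj(c,[F[0],F[1],.1]))
    for k in range(2):
        e=np.zeros(3);e[k]=.001;print(' d/mm',proj(c,H+e)-proj(c,H))
```

```text
foot [307.5140258  163.25572532] hole [307.17845562 170.60163835] under [307.60639248 170.5584994 ]
 d/mm [ 0.48217077 -0.02116354]
 d/mm [-0.03669394 -0.23749452]
foot [321.86034    248.24239757] hole [320.61257499 239.85504047] under [321.96622754 239.82401631]
 d/mm [1.49690596 0.12715463]
 d/mm [ 0.13017959 -1.42495436]
```

View pics/z.png

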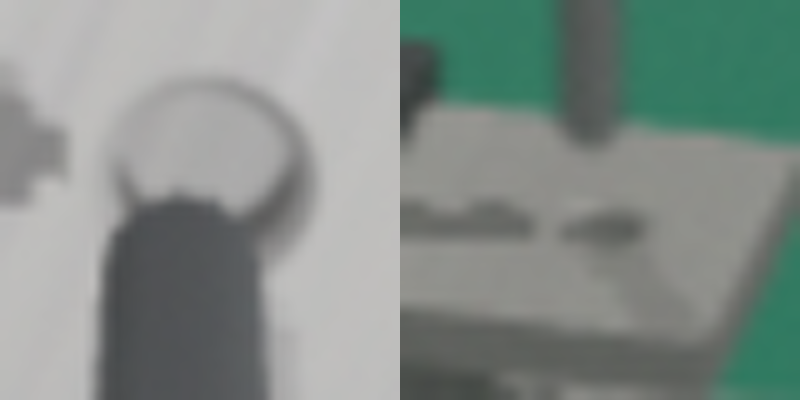

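The two views agree: the hole lies about +1.8 mm in x and −0.8 mm in y from the foot, which is (−0.001, +0.0017) in tool axes. I shift and lower in small steps, watching the force.

Call:
{"method": "send_rows", "body": {
  "deltas": [
    {"travel": [-0.001,0.0017,0],"spin": 0},
    {"travel": [0,0,0.003],"spin": 0},
    {"travel": [0,0,0.003],"spin": 0},
    {"travel": [0,0,0.003],"spin": 0},
    {"travel": [0,0,0.002],"spin": 0},
    {"travel": [0,0,0],"spin": 0}
  ]
}}

```text
time_s: 9.6
position: [0.5806, 0.2121, 0.203]
ee_rot: [0.675, 0.738, -0.0, -0.0]
contact_force: [0.3, 0.1, -1.5]
finger_gap: 0.0195
gripper_force: 39.7
```

Call:
{"method": "send_rows", "body": {
  "deltas": [
    {"travel": [0,0,0.0015],"spin": 0},
    {"travel": [0,0,0.0015],"spin": 0},
    {"travel": [0,0,0.001],"spin": 0},
    {"travel": [0,0,0],"spin": 0}
  ]
}}

```text
time_s: 10.1
position: [0.5808, 0.2121, 0.1992]
ee_rot: [0.675, 0.738, -0.0, -0.0]
contact_force: [-0.2, 0.1, -1.7]
finger_gap: 0.0195
gripper_force: 39.7
```

Call:
{"method": "send_rows", "body": {
  "deltas": [
    {"travel": [0,0,0.001],"spin": 0},
    {"travel": [0,0,0.001],"spin": 0},
    {"travel": [0,0,0],"spin": 0}
  ]
}}

```text
time_s: 10.48
position: [0.5808, 0.212, 0.1971]
ee_rot: [0.675, 0.738, -0.0, -0.0]
contact_force: [0.4, -0.2, -2.4]
finger_gap: 0.0196
gripper_force: 39.7
```

Call:
{"method": "send_rows", "body": {
  "deltas": [
    {"travel": [0,0,0.0015],"spin": 0},
    {"travel": [0,0,0.0015],"spin": 0},
    {"travel": [0,0,0],"spin": 0}
  ]
}}

```text
time_s: 10.85
position: [0.5807, 0.2121, 0.194]
ee_rot: [0.675, 0.738, -0.0, -0.0]
contact_force: [0.4, 0.2, -0.9]
finger_gap: 0.0193
gripper_force: 39.8
```

Call:
{"method": "send_rows", "body": {
  "deltas": [
    {"travel": [0,0,0.001],"spin": 0},
    {"travel": [0,0,0.001],"spin": 0},
    {"travel": [0,0,0],"spin": 0}
  ]
}}

```text
time_s: 11.22
position: [0.5808, 0.212, 0.1921]
ee_rot: [0.675, 0.738, -0.0, -0.0]
contact_force: [-0.0, -0.5, -0.9]
finger_gap: 0.0192
gripper_force: 39.8
```

Call:
{"method": "send_rows", "body": {
  "deltas": [
    {"travel": [0,0,0.002],"spin": 0},
    {"travel": [0,0,0.002],"spin": 0},
    {"travel": [0,0,0.002],"spin": 0},
    {"travel": [0,0,0],"spin": 0}
  ]
}}

```text
time_s: 11.72
position: [0.5807, 0.2121, 0.186]
ee_rot: [0.675, 0.738, -0.0, -0.0]
contact_force: [0.7, 0.5, -1.4]
finger_gap: 0.0195
gripper_force: 39.9
```

Call:
{"method": "send_rows", "body": {
  "deltas": [
    {"travel": [0,0,0.003],"spin": 0},
    {"travel": [0,0,0.003],"spin": 0},
    {"travel": [0,0,0.003],"spin": 0},
    {"travel": [0,0,0.003],"spin": 0},
    {"travel": [0,0,0.003],"spin": 0},
    {"travel": [0,0,0.003],"spin": 0},
    {"travel": [0,0,0],"spin": 0}
  ]
}}

```text
time_s: 12.6
position: [0.5807, 0.2121, 0.1679]
ee_rot: [0.675, 0.738, -0.0, -0.0]
contact_force: [0.3, -0.2, -1.1]
finger_gap: 0.0192
gripper_force: 39.8
```

Run:
```python
from h import *
o=get_obs();print(o['time_s'],o['position'],o['contact_force'],o['wrist_torque'])
s=cams.snapshot('side')
cv2.imwrite('pics/s4.png',cv2.resize(s['frame'][120:230,255:355],None,fx=5,fy=5,interpolation=cv2.INTER_CUBIC))
```

```text
12.6 [0.58067757 0.21208294 0.16789015] [ 0.30693577 -0.20592333 -1.13379674] [0.08005599 0.0040913  0.00703461]
```

View pics/s4.png

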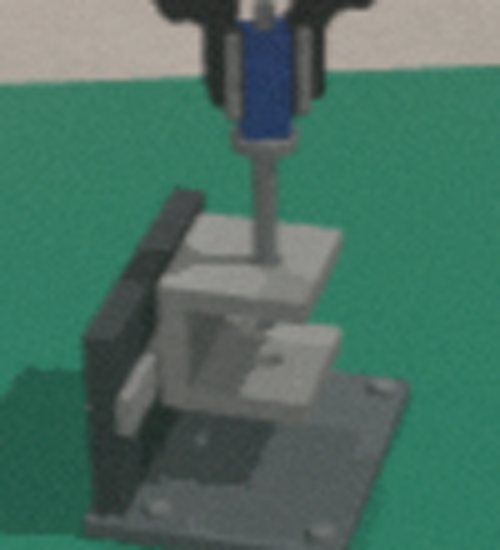

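The crop shows the rod through the upper ear's hole at about (265,262), with the lower hole at (272,358) almost in line. I go on towards the lower ear in small steps.

Call:
{"method": "send_rows", "body": {
  "deltas": [
    {"travel": [0,0,0.003],"spin": 0},
    {"travel": [0,0,0.003],"spin": 0},
    {"travel": [0,0,0.003],"spin": 0},
    {"travel": [0,0,0.002],"spin": 0},
    {"travel": [0,0,0],"spin": 0}
  ]
}}

```text
time_s: 13.28
position: [0.5807, 0.2121, 0.157]
ee_rot: [0.675, 0.738, -0.0, -0.0]
contact_force: [-0.5, 0.7, -1.6]
finger_gap: 0.0199
gripper_force: 39.9
```

Call:
{"method": "send_rows", "body": {
  "deltas": [
    {"travel": [0,0,0.0015],"spin": 0},
    {"travel": [0,0,0.0015],"spin": 0},
    {"travel": [0,0,0.0015],"spin": 0},
    {"travel": [0,0,0],"spin": 0}
  ]
}}

```text
time_s: 13.78
position: [0.5807, 0.2121, 0.1526]
ee_rot: [0.675, 0.738, -0.0, -0.0]
contact_force: [-1.1, 1.3, -1.4]
finger_gap: 0.0199
gripper_force: 39.8
```

Call:
{"method": "send_rows", "body": {
  "deltas": [
    {"travel": [0,0,0.0015],"spin": 0},
    {"travel": [0,0,0.0015],"spin": 0},
    {"travel": [0,0,0],"spin": 0}
  ]
}}

```text
time_s: 14.15
position: [0.5808, 0.2121, 0.1496]
ee_rot: [0.675, 0.738, -0.0, -0.0]
contact_force: [-0.2, 1.3, -0.8]
finger_gap: 0.0194
gripper_force: 39.8
```

Call:
{"method": "send_rows", "body": {
  "deltas": [
    {"travel": [0,0,0.0015],"spin": 0},
    {"travel": [0,0,0.0015],"spin": 0},
    {"travel": [0,0,0],"spin": 0}
  ]
}}

```text
time_s: 14.52
position: [0.5808, 0.2121, 0.1466]
ee_rot: [0.675, 0.738, -0.0, -0.0]
contact_force: [0.7, 1.0, -1.8]
finger_gap: 0.0197
gripper_force: 39.8
```

Call:
{"method": "send_rows", "body": {
  "deltas": [
    {"travel": [0,0,0.002],"spin": 0},
    {"travel": [0,0,0.002],"spin": 0},
    {"travel": [0,0,0.002],"spin": 0},
    {"travel": [0,0,0],"spin": 0}
  ]
}}

```text
time_s: 15.02
position: [0.5807, 0.2121, 0.1404]
ee_rot: [0.675, 0.738, -0.0, -0.0]
contact_force: [-0.3, 0.8, -2.4]
finger_gap: 0.0192
gripper_force: 39.8
```

Call:
{"method": "send_rows", "body": {
  "deltas": [
    {"travel": [0,0,0.003],"spin": 0},
    {"travel": [0,0,0.003],"spin": 0},
    {"travel": [0,0,0.003],"spin": 0},
    {"travel": [0,0,0.003],"spin": 0},
    {"travel": [0,0,0.003],"spin": 0},
    {"travel": [0,0,0.002],"spin": 0},
    {"travel": [0,0,0],"spin": 0}
  ]
}}

```text
time_s: 15.9
position: [0.5807, 0.2121, 0.1234]
ee_rot: [0.675, 0.738, -0.0, -0.0]
contact_force: [0.1, 1.8, -2.1]
finger_gap: 0.0197
gripper_force: 39.8
```

Call:
{"method": "send_rows", "body": {
  "deltas": [
    {"travel": [0,0,0.0015],"spin": 0},
    {"travel": [0,0,0.0015],"spin": 0},
    {"travel": [0,0,0],"spin": 0}
  ]
}}

```text
time_s: 16.27
position: [0.5808, 0.2121, 0.1207]
ee_rot: [0.675, 0.738, 0.0, -0.0]
contact_force: [-0.0, 1.8, -0.5]
finger_gap: 0.0194
gripper_force: 39.8
```

Call:
{"method": "send_rows", "body": {
  "deltas": [
    {"travel": [0,0,0.001],"spin": 0},
    {"travel": [0,0,0.001],"spin": 0},
    {"travel": [0,0,0],"spin": 0}
  ]
}}

```text
time_s: 16.65
position: [0.5808, 0.2121, 0.1187]
ee_rot: [0.675, 0.738, 0.0, -0.0]
contact_force: [-0.2, 2.4, -0.2]
finger_gap: 0.0194
gripper_force: 39.8
```

Call:
{"method": "send_rows", "body": {
  "deltas": [
    {"travel": [0,0,0.001],"spin": 0},
    {"travel": [0,0,0.001],"spin": 0},
    {"travel": [0,0,0],"spin": 0}
  ]
}}

```text
time_s: 17.02
position: [0.5808, 0.2122, 0.1167]
ee_rot: [0.675, 0.738, 0.0, -0.0]
contact_force: [0.3, 2.5, -0.1]
finger_gap: 0.0194
gripper_force: 39.9
```

Call:
{"method": "send_rows", "body": {
  "deltas": [
    {"travel": [0,0,0.001],"spin": 0},
    {"travel": [0,0,0],"spin": 0}
  ]
}}

```text
time_s: 17.27
position: [0.5808, 0.2122, 0.1157]
ee_rot: [0.675, 0.738, 0.0, -0.0]
contact_force: [-0.9, 2.7, 0.4]
finger_gap: 0.0195
gripper_force: 39.9
```

Call:
{"method": "send_rows", "body": {
  "deltas": [
    {"travel": [0,0,0.001],"spin": 0},
    {"travel": [0,0,0],"spin": 0}
  ]
}}

```text
time_s: 17.52
position: [0.5809, 0.2122, 0.1151]
ee_rot: [0.675, 0.738, 0.0, -0.0]
contact_force: [-1.6, 2.4, 1.6]
finger_gap: 0.0196
gripper_force: 40.1
```

Call:
{"method": "send_rows", "body": {
  "deltas": [
    {"travel": [0,0,0.0005],"spin": 0},
    {"travel": [0,0,0],"spin": 0}
  ]
}}

```text
time_s: 17.77
position: [0.5809, 0.2122, 0.1151]
ee_rot: [0.675, 0.738, 0.0, 0.0]
contact_force: [-2.4, 1.7, 4.7]
finger_gap: 0.0197
gripper_force: 40.6
```

The force rises at TCP z = 0.115, where seating is expected. I press a little more, then open gently.

Call:
{"method": "send_rows", "body": {
  "deltas": [
    {"travel": [0,0,0.0007],"spin": 0},
    {"travel": [0,0,0],"spin": 0}
  ]
}}

```text
time_s: 18.02
position: [0.5809, 0.2122, 0.115]
ee_rot: [0.675, 0.738, 0.0, 0.0]
contact_force: [-4.9, 2.4, 8.2]
finger_gap: 0.0193
gripper_force: 41.0
```

Call:
{"method": "send_rows", "body": {
  "deltas": [
    {"travel": [0,0,0],"spin": 0},
    {"travel": [0,0,0],"spin": 0}
  ],
  "newtons": 20
}}

```text
time_s: 18.27
position: [0.5809, 0.2122, 0.115]
ee_rot: [0.675, 0.738, 0.0, 0.0]
contact_force: [-4.0, 2.8, 7.8]
finger_gap: 0.0199
gripper_force: 41.0
```

Run:
```python
from h import *
o=get_obs();print(o['time_s'],o['position'],o['contact_force'],o['wrist_torque'])
s=cams.snapshot('side')
cv2.imwrite('pics/s5.png',cv2.resize(s['frame'][120:230,255:355],None,fx=5,fy=5,interpolation=cv2.INTER_CUBIC))
```

```text
18.275 [0.58087307 0.21217161 0.11502991] [-4.02957853  2.8213351   7.83085025] [ 0.35825048  0.73526667 -0.00599909]
```

View pics/s5.png

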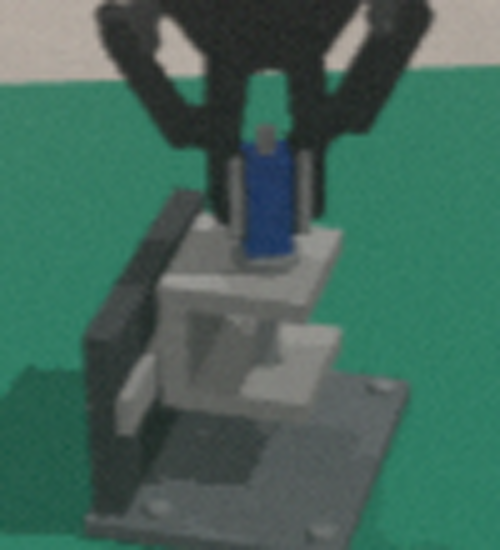

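The collar sits on the upper ear at about (268,262), and the rod passes through both ears. I take the preload off, open, then rise straight up.

Call:
{"method": "send_rows", "body": {
  "deltas": [
    {"travel": [0,0,-0.0007],"spin": 0},
    {"travel": [0,0,0],"spin": 0}
  ]
}}

```text
time_s: 18.58
position: [0.5809, 0.2122, 0.115]
ee_rot: [0.675, 0.738, 0.0, 0.0]
contact_force: [-3.7, 3.4, 6.2]
finger_gap: 0.0196
gripper_force: 40.7
```

Call:
{"method": "send_rows", "body": {
  "deltas": [
    {"travel": [0,0,0],"spin": 0},
    {"travel": [0,0,0],"spin": 0},
    {"travel": [0,0,0],"spin": 0},
    {"travel": [0,0,0],"spin": 0}
  ],
  "fingers": 0.05
}}

```text
time_s: 19.08
position: [0.5809, 0.2118, 0.114]
ee_rot: [0.675, 0.738, -0.0, 0.0]
contact_force: [0.7, -0.4, 0.1]
finger_gap: 0.0502
gripper_force: 0.0
```

Call:
{"method": "send_rows", "body": {
  "deltas": [
    {"travel": [0,0,-0.006],"spin": 0},
    {"travel": [0,0,-0.01],"spin": 0},
    {"travel": [0,0,-0.02],"spin": 0},
    {"travel": [0,0,-0.02],"spin": 0},
    {"travel": [0,0,-0.02],"spin": 0},
    {"travel": [0,0,-0.02],"spin": 0},
    {"travel": [0,0,-0.02],"spin": 0},
    {"travel": [0,0,0],"spin": 0}
  ]
}}

```text
time_s: 20.08
position: [0.5824, 0.2124, 0.2335]
ee_rot: [0.675, 0.738, 0.002, 0.002]
contact_force: [0.0, -0.4, 0.0]
finger_gap: 0.0498
gripper_force: 0.0
```

Run:
```python
from h import *
o=get_obs();print(o['time_s'],o['position'],o['contact_force'],o['finger_gap'])
for n in('side','top','wrist'):
    s=cams.snapshot(n);hsv=cv2.cvtColor(s['frame'],cv2.COLOR_BGR2HSV)
    k,l,st,c=cv2.connectedComponentsWithStats(cv2.inRange(hsv,(105,110,50),(130,255,255)))
    print(n,[(st[i].tolist(),c[i].round(1).tolist()) for i in range(1,k) if st[i,4]>15],'seated grip/top/bottom',[proj(s,[.5815,.212,z]).round(1).tolist() for z in(.128,.15,.106)])
```

```text
20.075 [0.58237237 0.21241911 0.23346354] [ 0.01950264 -0.37674733  0.03836516] 0.049800797921797826
side [([296, 73, 25, 18, 366], [308.0, 82.2]), ([326, 73, 4, 5, 17], [327.8, 74.8]), ([303, 148, 10, 23, 191], [308.0, 159.8]), ([405, 207, 15, 15, 185], [412.2, 214.0]), ([250, 368, 16, 22, 182], [257.4, 377.7])] seated grip/top/bottom [[308.3, 158.7], [308.1, 148.9], [308.4, 168.2]]
top [([282, 149, 14, 16, 177], [288.6, 156.5]), ([164, 241, 16, 13, 155], [172.3, 247.2]), ([403, 303, 16, 12, 99], [411.0, 308.3])] seated grip/top/bottom [[172.7, 246.3], [169.6, 244.8], [175.8, 247.7]]
wrist [([308, 223, 34, 50, 1379], [324.8, 245.7])] seated grip/top/bottom [[323.1, 246.4], [322.9, 258.7], [323.2, 236.0]]
```

The post is seated where predicted and free of the gripper. However, a blue blob now sits elsewhere than the small post did: top (411,308), before (373,322). I check numerically what it is and whether anything else moved.

Run:
```python
from h import *
old={n:cv2.imread(f'pics/{n}0.png') for n in('top','side')}
for n in('top','side'):
    s=cams.snapshot(n)
    for tag,f in(('old',old[n]),('new',s['frame'])):
        hsv=cv2.cvtColor(f,cv2.COLOR_BGR2HSV)
        for col,lo,hi in(('blue',(105,110,50),(130,255,255)),('orange',(3,150,70),(18,255,255)),('green',(50,150,20),(68,255,140))):
            k,l,st,c=cv2.connectedComponentsWithStats(cv2.inRange(hsv,lo,hi))
            print(n,tag,col,[(st[i].tolist(),c[i].round(0).tolist()) for i in range(1,k) if 15<st[i,4]<1500][:8])
    d=cv2.absdiff(old[n],s['frame']).max(2);d=cv2.morphologyEx((d>40).astype(np.uint8),cv2.MORPH_OPEN,np.ones((3,3)))
    k,l,st,c=cv2.connectedComponentsWithStats(d);print('diff',[st[i].tolist() for i in range(1,k) if st[i,4]>25])
    if n=='top':pt,dt=ray(s,411,308.3)
    else:ps,ds=ray(s,257.4,377.7)
A=np.stack([dt,-ds],1);t=np.linalg.lstsq(A,ps-pt,rcond=None)[0];print('tri',pt+dt*t[0],ps+ds*t[1])
```

```text
top old blue [([282, 149, 15, 16, 175], [289.0, 156.0]), ([387, 266, 14, 12, 114], [393.0, 272.0]), ([369, 319, 9, 8, 51], [373.0, 323.0])]
top old orange [([430, 262, 17, 13, 151], [437.0, 268.0])]
top old green []
top new blue [([282, 149, 14, 16, 177], [289.0, 156.0]), ([164, 241, 16, 13, 156], [172.0, 247.0]), ([403, 304, 16, 11, 99], [411.0, 308.0])]
top new orange [([429, 262, 18, 13, 149], [437.0, 268.0])]
top new green [([355, 295, 12, 11, 19], [361.0, 300.0]), ([368, 305, 11, 9, 21], [374.0, 309.0]), ([382, 316, 9, 11, 34], [387.0, 321.0])]
diff [[0, 149, 163, 331, 41758], [164, 241, 20, 17, 252], [383, 265, 19, 26, 370], [331, 266, 14, 14, 160], [338, 281, 22, 20, 146], [406, 307, 6, 6, 27], [390, 310, 15, 8, 59], [367, 318, 12, 10, 78]]
side old blue [([295, 68, 34, 23, 541], [312.0, 81.0]), ([405, 207, 15, 15, 184], [412.0, 214.0]), ([291, 281, 15, 33, 390], [298.0, 298.0]), ([232, 297, 11, 20, 175], [237.0, 307.0])]
side old orange [([197, 277, 47, 20, 406], [220.0, 286.0]), ([300, 324, 17, 35, 367], [309.0, 342.0])]
side old green [([289, 244, 11, 8, 19], [294.0, 248.0])]
side new blue [([324, 73, 6, 8, 35], [327.0, 76.0]), ([296, 76, 24, 15, 300], [307.0, 83.0]), ([304, 148, 9, 23, 189], [308.0, 160.0]), ([405, 207, 15, 15, 182], [412.0, 214.0]), ([250, 368, 16, 22, 180], [257.0, 378.0])]
side new orange [([198, 277, 47, 20, 412], [221.0, 286.0]), ([300, 324, 17, 35, 378], [309.0, 342.0])]
side new green []
diff [[0, 0, 82, 184, 11275], [269, 0, 76, 114, 4554], [301, 149, 13, 25, 229], [67, 192, 83, 34, 1491], [53, 201, 12, 6, 50], [0, 202, 52, 33, 1123], [75, 220, 10, 7, 43], [288, 243, 10, 6, 46], [288, 251, 15, 39, 417], [277, 291, 31, 28, 588], [231, 298, 13, 19, 207], [250, 327, 21, 8, 89], [222, 357, 14, 8, 100]]
tri [ 0.47249671 -0.22566452  0.01068458] [ 0.472597   -0.22565604  0.01068337]
```

Run:
```python
from h import *
print(finish_job())
```

```text
the job is handed in; nothing more can be done
None
```

The lamp post is threaded through both ears with its collar resting on the upper ear, released, and the job is handed in. However, two look-alikes were disturbed: the small blue post fell over and the green post is no longer where it stood, probably clipped on the carry. I could not stand them up again because the tool only turns about its vertical axis. In the final pictures the spare, bottle and slide box had not moved, and nothing had changed around the beaker.

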